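# Close a sample canister and vent it

## Task

The screw cap of the steel sample canister has been left loose: screw it clockwise, regripping as often as needed, until it is fully home. Then press the vent plunger in the middle of the cap right down to its stop for about half a second and let it spring back, leaving the cap tight and the other things on the bench where they are.

Things in the scene. Friction and masses are not known exactly. Their poses are not given: they have to be found in the camera images.
- canister: Upright steel canister fixed to the bench on a bolted square base plate (130 x 130 x 8 mm). Body 76 mm in diameter, in a collar 84 mm in diameter up to 30 mm high; shoulder narrows at 85 to 97 mm height to a 42 mm neck with a 46 mm stop flange, upper face 110 mm above the bench. Origin: centre of the plate's underside, on the bench; z up, the cap's axis.
- cap (a joint): Angle (rad) the cap is still unscrewed: 0 fully home on the flange (hard stop), falling as it is turned clockwise seen from above. Starts about 0.7 to 1.1 turns open; cannot come off (thread ends at 8 rad). Thread 6 mm a turn (0.955 mm per rad): the cap sinks as it closes. Resists with about 0.08 N m, stays where it is left.
- cap_grip (a point): Point on the axis of the round ribbed blue plastic cap (50 mm in diameter, 28 mm high), 18 mm above its lower rim and 10 mm below its top face; turns and sinks with the cap. Height above the bench 128 mm when the cap is home. Nothing but the narrower neck lies within 12 mm below the rim when home.
- plunger (a joint): Travel in m of the spring vent plunger: 0 up, 0.008 pressed to its stop. The spring takes 2 N to start and 5 N at the stop, and returns it.
- plunger_top (a point): Centre of the top face of the vent plunger: a steel button 20 mm in diameter, 5 mm thick, on a 10 mm stem in the middle of the cap; its top stands 15 mm above the cap's top face when up, 7 mm when pressed. It rides up and down with the cap. Pressed straight down.
- reagent_bottle: Bystander: loose amber glass reagent bottle with a blue cap, 60 mm in diameter, 115 mm high. Origin: centre of its underside.
- tip_box: Bystander: loose box of blue pipette tips, 85 x 115 mm, 71 mm high. Origin: centre of its underside.
- beaker: Bystander: loose empty glass beaker, rim 66 mm in diameter, 85 mm high. Origin: centre of its underside.
- pipette: Bystander: loose hand pipette lying flat, 233 mm long, 24 mm thick. Origin: on its underside about the middle of its length, y along it towards the button.
There are look-alikes about, which are no part of the job. There is more than one size of the canister; the one meant has the size given above.

How it is judged:
By the outcome, as a careful person would: the job done as asked, in the order asked, and still so for the second after the job is handed in, with the robot touching nothing.
It also fails if it takes over 67 s, if anything falls off the work surface, if the arm or the gripper's body presses on something with over 40 N, if the wrist force passes 120 N, or if a joint passes its speed limit or range.

## Robot

A 7-joint arm with a two-finger parallel gripper is mounted at the origin on the work surface. World frame = base frame: x ahead of the robot, y to its left, z up, the work surface at z = 0. Lengths are in m, angles in rad, forces in N, time in s.
With the tool pointing down it reaches from about 0.35 to 0.9 m from the base axis. Payload 7.2 kg.
Tool frame: the origin (TCP) lies between the finger pads; the fingertips stand 17 mm ahead of it and the grasp point (between the pads) lies 2 mm behind it; z points along the fingers, y is the line along which they close (so a half turn about z gives the same grasp; the last joint's range is limited). The gripper opens to 85 mm and grips with 20 to 120 N. Pads are 22 mm wide; open, the fingers measure 114 mm over their backs; the gripper's body (76 mm by 85 mm) begins 54 mm behind the grasp point. The pads swing forward as they close: fully open they stand 13 mm farther back than shut.
Start: joints at [1.118, 0.411, -0.013, 1.596, 0.006, 1.134, -0.082], TCP at [0.235, -0.579, 0.21] pointing down, gripper open.
Joint ranges: [-2.95, 2.95], [-0.29, 1.99], [-1.47, 1.44], [0.14, 2.54], [-1.03, 4.17], [0.13, 1.85], [-2.86, 2.86]. Speed limits (rad/s): [2.39, 2.39, 3.01, 3.01, 3.14, 3.14, 3.14].

## Interface

Orientations are given as [roll, pitch, yaw] about the fixed x, y, z axes, in that order (R = Rz(yaw) Ry(pitch) Rx(roll)).
In Python, from plant import r gives the robot as it stands.
- The arm moves only by the shell command python3 -m creep 'ROWS' [FORCE]. ROWS is JSON, one flat list of numbers, 7 for each row, row after row: the turn, a rotation vector about the world's x, y, z in units of 6 degrees (1.0 is 6 degrees), then the shift along the world's x, y, z in units of 40 mm (1.0 is 40 mm), then the finger opening in mm, from 0 to 85.4. In form: [ax, ay, az, dx, dy, dz, claw, ax, ay, az, dx, dy, dz, claw, ...]. A call has 1 to 12 rows; each row shifts and turns the commanded pose from where the row before left it; what a row does not reach is not made up. A row lasts 1/12 s, in which the tool goes at most 41.7 mm and 7.16 degrees, less where a joint would pass 70% of its speed; a pose out of reach is approached as far as the arm can. A call is refused whole if a number of a shift passes 1 or a number of a turn 1, either way. A call with a gripper value outside its range is refused whole. The fingers move at their own pace and stop on an object; FORCE is the grip in N (left out, the last holds). Time passes only in rows, so rows that do not move let the fingers close. It gives the time, the measured TCP pose, the force, the opening and the grip force at its end, in the units of the state.
- r.state(): the state, without advancing time (a new reading comes with each control period).
- r.snapshot(name): name is "scene" or "top"; returns the picture (420x560x3 uint8, red, green, blue); there is no depth.
- r.camera_params(name): a dict with "mtx" (3x3 intrinsics, pixels), "cam_to_world" (4x4, takes a point from camera to world coordinates). Camera axes: x right, y up, looking along -z (the intrinsics and any distortion apply to the point x, -y, -z); pixel columns grow to the right and rows downward; lengths in m; the calibration is good to about 2 mm. A picture is of the moment at which its call begins. camera_params takes no time and is no camera call.
- r.sign_off(): hands the job in; it is judged then, once.
The state is a dict: "time_s": time; "joint_pos": joint angles; "dq": joint speeds; "joint_efforts": joint torques, N m; "position": TCP position; "tool_rot": TCP orientation; "ft_force": force on the tool from outside, world axes, zero at the start; "moment": the same for the moment, N m; "gripper_width": opening from 0.0 (shut) to 1.0 (fully open); "finger_force": force on a finger pad.
Only numpy, scipy, OpenCV 4.12 (cv2) and the standard library are available. Lean on these libraries where they do the work, as an engineer would, in place of code of your own. Each camera call takes 0.05 s, during which the arm holds its last target. There are 200 camera calls.

## Working session

There is one attempt and no reset: what is moved stays moved. The work goes in short steps, Python scripts to look and compute and a shell command to move; the robot and the scene stay as the last step left them, time stands still between calls to the robot, and variables do not carry over. Pictures are saved under pics/ and viewed, at most 10 in all, crops included, and the job is handed in when it is done.

```bash
mkdir -p pics; ls
python3 - <<'E'
from plant import r
import cv2,numpy as np
for n in("scene","top"):
    im=r.snapshot(n); cv2.imwrite(f"pics/{n}0.png",cv2.resize(im[:,:,::-1],(784,588),interpolation=cv2.INTER_CUBIC)); np.save(f"pics/{n}0.npy",im)
    p=r.camera_params(n);print(n,p)
print(r.state())
E
```

```text
pics
scene {'mtx': array([[382.48308792,   0.        , 283.78435109],
       [  0.        , 382.48308792, 209.38203927],
       [  0.        ,   0.        ,   1.        ]]), 'cam_to_world': array([[-0.37134983, -0.73829523,  0.5630448 ,  1.00071893],
       [ 0.9284898 , -0.29687924,  0.22309061,  0.18142426],
       [ 0.00244958,  0.60562601,  0.79574564,  0.84043407],
       [ 0.        ,  0.        ,  0.        ,  1.        ]])}
top {'mtx': array([[461.35215259,   0.        , 279.42175585],
       [  0.        , 461.35215259, 204.19831648],
       [  0.        ,   0.        ,   1.        ]]), 'cam_to_world': array([[-0.02659341,  0.98261622, -0.18373393,  0.29360058],
       [-0.99940467, -0.0301753 , -0.01672615, -0.00668999],
       [-0.02197961,  0.18317974,  0.9828337 ,  1.28466397],
       [ 0.        ,  0.        ,  0.        ,  1.        ]])}
{'time_s': 0.1, 'joint_pos': array([ 1.11782732,  0.41183405, -0.01271097,  1.59695821,  0.00561028,
        1.1343065 , -0.08222079]), 'dq': array([ 5.71720244e-04,  2.83679964e-04,  6.96993596e-05, -2.77528533e-03,
        2.65999678e-05,  3.78414683e-06, -9.35215183e-04]), 'joint_efforts': array([ 2.00805036e-03, -6.01825833e+01,  6.83748834e-01, -3.00090981e+01,
        1.39636657e-02,  6.41206600e-03,  2.63228253e-05]), 'position': array([ 0.23436938, -0.57887526,  0.20892927]), 'tool_rot': array([-3.14012662e+00,  1.13584467e-04,  3.84775886e-01]), 'ft_force': array([-0.92227634,  0.50538316, -0.45194516]), 'moment': array([-0.07191075,  0.02235071, -0.00051592]), 'finger_force': 0.0, 'gripper_width': 0.9997640524887085}
```

View pics/scene0.png

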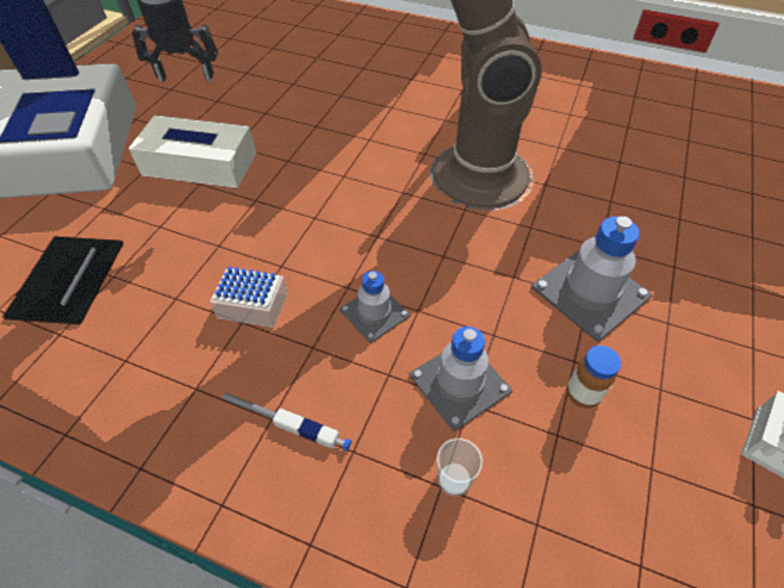

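View pics/top0.png

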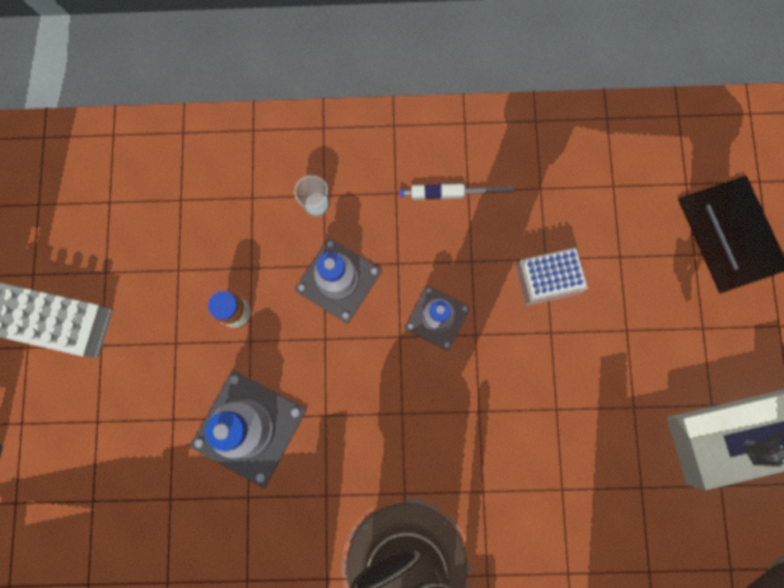

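The top view (1.4x) shows three canisters: medium at (338,281), small at (438,318) and large at (248,428). In the scene view they are at (462,375), (374,310) and (605,270). The beaker is at (312,195), the bottle at (228,308), the tip box at (553,275) and the pipette at (455,191). Next I'll measure the plates.

```bash
cat > h.py <<'E'
import numpy as np,cv2
from plant import r
def ray(n,uv):
    p=r.camera_params(n);T=p["cam_to_world"]
    d=np.linalg.inv(p["mtx"])@[*uv,1];d=T[:3,:3]@[d[0],-d[1],-d[2]]
    return T[:3,3],d/np.linalg.norm(d)
def plane(n,uv,z):
    o,d=ray(n,uv);return o+d*(z-o[2])/d[2]
def tri(a,b):
    o1,d1=ray("top",a);o2,d2=ray("scene",b)
    s=np.linalg.lstsq(np.c_[d1,-d2],o2-o1,rcond=None)[0]
    p,q=o1+s[0]*d1,o2+s[1]*d2
    return (p+q)/2,np.linalg.norm(p-q)
def blue(im,win):
    x0,y0,x1,y1=win;h=cv2.cvtColor(im,cv2.COLOR_RGB2HSV)[y0:y1,x0:x1]
    return cv2.inRange(h,(100,140,70),(125,255,255))
E
python3 - <<'E'
from h import *
t=np.load("pics/top0.npy");s=np.load("pics/scene0.npy")
h=cv2.cvtColor(t,cv2.COLOR_RGB2HSV)
m=cv2.inRange(h,(0,0,25),(179,75,255))|cv2.inRange(h,(90,0,0),(135,255,255))
m=cv2.morphologyEx(m,cv2.MORPH_OPEN,np.ones((3,3)))
for c in cv2.findContours(m,0,1)[0]:
    if 800<cv2.contourArea(c)<8000:
        R=cv2.minAreaRect(c);b=cv2.boxPoints(R)
        w=np.array([plane("top",p,.008) for p in b])
        print(np.round(np.array(R[0])*1.4),"sides",np.round(np.linalg.norm(w-np.roll(w,1,0),axis=1)*1e3),"c",w.mean(0).round(4),"yaw",np.degrees(np.arctan2(*(w[1]-w[0])[1::-1])).round(1))
C={}
for n,im,k in(("top",t,(330,266)),("scene",s,(468,342))):
    x,y=int(k[0]/1.4),int(k[1]/1.4);w=(x-22,y-22,x+22,y+22)
    b=blue(im,w);c=max(cv2.findContours(b,0,1)[0],key=cv2.contourArea)
    hull=np.zeros_like(b);cv2.fillPoly(hull,[cv2.convexHull(c)],255)
    cr=im[w[1]:w[3],w[0]:w[2]]
    g=cv2.inRange(cv2.cvtColor(cr,cv2.COLOR_RGB2HSV),(0,0,120),(179,90,255))
    g=cv2.morphologyEx(g,2,np.ones((3,3)))
    out=[(cv2.contourArea(q),cv2.boundingRect(q),cv2.minEnclosingCircle(q)) for q in cv2.findContours(g,0,1)[0]]
    print(n,w,"blue bbox",cv2.boundingRect(c),out)
    C[n]=cv2.resize(im[max(0,y-55):y+75,x-65:x+65],(390,390),interpolation=2)
cv2.imwrite("pics/crop.png",np.hstack([C["top"],C["scene"]])[:,:,::-1])
E
```

```text
[399. 554.] sides [114. 190. 113. 186.] c [0.0228 0.0142 0.008 ] yaw -91.3
[734. 442.] sides [147. 231. 148. 226.] c [ 0.2115 -0.6295  0.008 ] yaw -77.9
[247. 428.] sides [165. 168. 168. 166.] c [0.2615 0.3015 0.008 ] yaw -28.4
[437. 317.] sides [95. 96. 96. 95.] c [ 0.4666 -0.074   0.008 ] yaw -28.2
[ 50. 321.] sides [235. 109. 239. 108.] c [0.4824 0.705  0.008 ] yaw -7.7
[551. 275.] sides [ 93. 128.  93. 126.] c [ 0.5446 -0.3067  0.008 ] yaw -78.1
[338. 279.] sides [128. 130. 130. 129.] c [0.5497 0.1229 0.008 ] yaw -32.7
top (213, 168, 257, 212) blue bbox (14, 13, 19, 19) [(8.5, (0, 36, 4, 4), ((1.5, 37.5), 2.12142014503479)), (262.0, (12, 20, 27, 24), ((26.05193519592285, 29.233198165893555), 14.321833610534668)), (37.0, (19, 16, 7, 8), ((22.0, 19.714284896850586), 3.846647024154663))]
scene (312, 222, 356, 266) blue bbox (11, 11, 23, 25) [(302.5, (3, 23, 34, 21), ((19.5, 35.5), 17.39262580871582)), (48.5, (19, 13, 9, 8), ((23.0, 17.0), 4.472236156463623))]
```

View pics/crop.png

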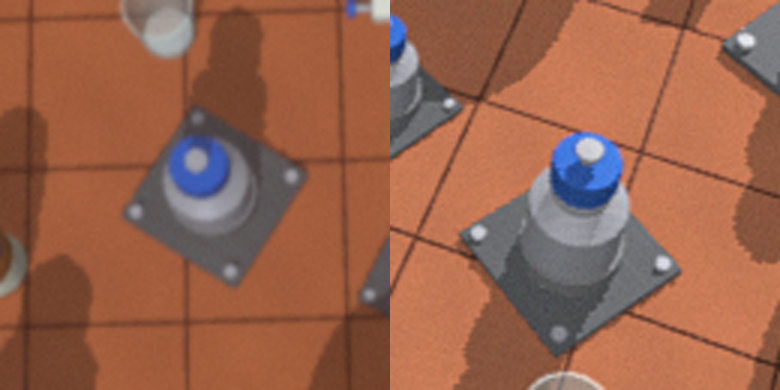

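The plate sides identify the candidates. The large one at (247,428) measures 167 mm, the small one at (437,317) 95 mm, and the medium one at (338,279) 129 mm. The medium one fits 130 mm. The crop confirms a blue cap with a steel button, at about (195,160) on the left and (590,150) on the right.

```bash
python3 - <<'E'
from h import *
t=np.load("pics/top0.npy");s=np.load("pics/scene0.npy")
b1=(213+22.3,168+19.6);b2=(312+23,222+17)
print("button",tri(b1,b2))
for z in(.157,.160,.163): print(z,plane("top",b1,z),plane("scene",b2,z))
for n,p in(("beaker",(312,195)),("bottle",(232,312))): print(n,plane("top",np.array(p)/1.4,.06))
E
python3 -m creep '[0,0,0,0.3,0.7,0.1,85, 0,0,0,0.3,0.7,0.1,85, 0,0,0,0.3,0.7,0,85, 0,0,0,0.3,0.7,0,85, 0,0,0,0.3,0.7,0,85, 0,0,0,0.3,0.7,0,85, 0,0,0,0.3,0.7,0,85, 0,0,0,0.3,0.7,0,85, 0,0,0,0.3,0.7,0,85, 0,0,0,0.3,0.7,0,85, 0,0,0,0.3,0.7,0,85, 0,0,0,0.3,0.7,0,85]' 50
python3 -c "
from plant import r;print(r.state()['joint_pos'])"
```

```text
button (array([0.55018575, 0.12098434, 0.15780417]), np.float64(0.0020030311132490553))
0.157 [0.55015824 0.12205727 0.157     ] [0.54991921 0.11994317 0.157     ]
0.16 [0.5494757  0.12171476 0.16      ] [0.55189804 0.12021305 0.16      ]
0.163 [0.54879316 0.12137224 0.163     ] [0.55387687 0.12048292 0.163     ]
beaker [0.71096811 0.16656266 0.06      ]
bottle [0.48081171 0.32193332 0.06      ]
time_s: 1.1
position: [0.3787, -0.2418, 0.2176]
tool_rot: [-3.141, 0.0, 0.385]
ft_force: [0.6, 0.3, -0.0]
gripper_width: 0.992
finger_force: 0.0
[ 0.68126705  0.1151588  -0.23931172  1.97679227  0.03149941  1.05341787
 -0.75819594]
```

```bash
python3 -m creep '[0,0,1,0.35,0.75,0,85, 0,0,1,0.35,0.75,0,85, 0,0,1,0.35,0.75,0,85, 0,0,1,0.35,0.75,0,85, 0,0,1,0.35,0.75,0,85, 0,0,1,0.35,0.75,0,85, 0,0,1,0.35,0.75,0,85, 0,0,1,0.35,0.75,0,85, 0,0,1,0.35,0.75,0,85, 0,0,1,0.35,0.75,0,85, 0,0,1,0.35,0.75,0,85, 0,0,1,0.35,0.75,0,85]' >/dev/null
python3 -m creep '[0,0,1,0,0,0,85, 0,0,1,0,0,0,85, 0,0,1,0,0,0,85, 0,0,1,0,0,0,85, 0,0,1,0,0,0,85, 0,0,1,0,0,0,85, 0,0,1,0,0,0,85, 0,0,1,0,0,0,85, 0,0,1,0,0,0,85, 0,0,1,0,0,0,85, 0,0,1,0,0,0,85, 0,0,1,0,0,0,85]'
python3 -c "
from plant import r;print(r.state()['joint_pos'])"
```

```text
time_s: 3.1
position: [0.5464, 0.1165, 0.2173]
tool_rot: [-3.141, -0.001, 2.903]
ft_force: [0.4, -0.3, -0.4]
gripper_width: 0.994
finger_force: 0.0
[ 0.37424363  0.43139907 -0.89381728  1.70691966  0.36027548  1.17868656
  0.71686473]
```

```bash
python3 -m creep '[0,0,1,0.09,0.14,0,85, 0,0,1,0,0,0,85, 0,0,1,0,0,0,85, 0,0,1,0,0,0,85, 0,0,1,0,0,0,85, 0,0,1,0,0,0,85, 0,0,1,0,0,0,85, 0,0,1,0,0,0,85, 0,0,1,0,0,0,85, 0,0,1,0,0,0,85, 0,0,1,0,0,0,85, 0,0,1,0,0,0,85]'>/dev/null
python3 -m creep '[0,0,1,0,0,0,85, 0,0,1,0,0,0,85, 0,0,1,0,0,0,85, 0,0,1,0,0,0,85, 0,0,1,0,0,0,85, 0,0,0.5,0,0,-0.3,85, 0,0,0,0,0,-0.3,85,0,0,0,0,0,0,85]'
python3 - <<'E'
from h import *
print(r.state()['joint_pos'])
a=r.snapshot("scene");b=r.snapshot("top")
c=lambda im,x,y:cv2.resize(im[y-60:y+60,x-65:x+65],(390,360),interpolation=2)
cv2.imwrite("pics/pre.png",np.hstack([c(b,236,188),c(a,334,240)])[:,:,::-1])
E
```

```text
time_s: 4.77
position: [0.5491, 0.1212, 0.1909]
tool_rot: [3.138, -0.001, -1.555]
ft_force: [-0.0, -1.3, -0.3]
gripper_width: 0.996
finger_force: 0.0
[ 0.56156721  0.66974731 -1.29252733  1.71739302  0.66943504  1.28681682
  2.27702936]
```

View pics/pre.png

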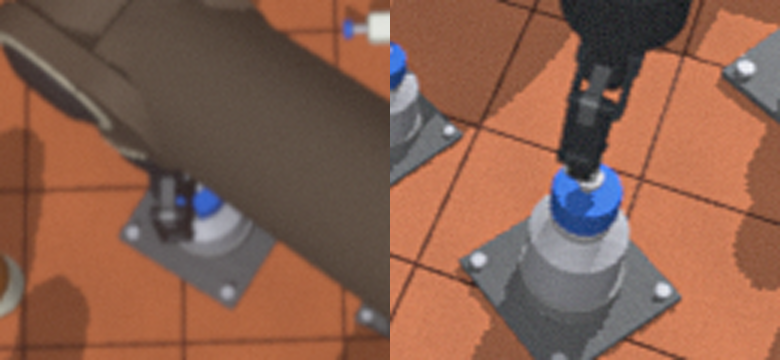

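The left part shows the arm covering most of the canister from the top camera. On the right, the fingers stand over the cap, with the button at about (595,180). Next I'll descend and grip.

```bash
python3 -m creep '[0,0,0,0.02,0.02,-0.37,85, 0,0,0,0,0,-0.37,85, 0,0,0,0,0,-0.37,85, 0,0,0,0,0,-0.37,85, 0,0,0,0,0,0,85, 0,0,0,0,0,0,85]'
python3 -m creep '[0,0,0,0,0,0,44, 0,0,0,0,0,0,44, 0,0,0,0,0,0,44, 0,0,0,0,0,0,44, 0,0,0,0,0,0,44, 0,0,0,0,0,0,44, 0,0,0,0,0,0,44, 0,0,0,0,0,0,44]' 50
```

```text
time_s: 5.37
position: [0.5503, 0.123, 0.1333]
tool_rot: [3.139, -0.0, -1.552]
ft_force: [-0.3, 0.5, -0.2]
gripper_width: 0.997
finger_force: 0.0
time_s: 6.03
position: [0.551, 0.1231, 0.1346]
tool_rot: [-3.142, -0.0, -1.553]
ft_force: [0.1, 0.4, -0.1]
gripper_width: 0.515
finger_force: 0.0
```

Run:
```python
from h import *
print(r.state())
a=r.snapshot("scene");b=r.snapshot("top")
c=lambda im,x,y:cv2.resize(im[y-60:y+60,x-65:x+65],(390,360),interpolation=2)
cv2.imwrite("pics/grip.png",np.hstack([c(b,236,188),c(a,334,240)])[:,:,::-1])
```

```text
{'time_s': 6.0333, 'joint_pos': array([ 0.5260249 ,  0.72392484, -1.23683597,  1.77643381,  0.73730703,
        1.19661481,  2.22828731]), 'dq': array([-2.75177689e-04, -9.36890039e-05,  3.14320744e-04,  5.80702110e-04,
        1.17777413e-03,  2.02858181e-03, -3.37994093e-04]), 'joint_efforts': array([ 4.83890588e-03, -5.48070574e+01, -1.98219538e+01, -2.28080696e+01,
        1.39548630e-02,  1.55530568e-03,  1.73203148e-04]), 'position': array([0.55101051, 0.12309005, 0.13455713]), 'tool_rot': array([-3.14154968e+00, -3.44467941e-05, -1.55253392e+00]), 'ft_force': array([ 0.08457026,  0.42863281, -0.11715431]), 'moment': array([-0.06604707,  0.00939144,  0.01593067]), 'finger_force': 0.0, 'gripper_width': 0.5152325031634907}
```

View pics/grip.png

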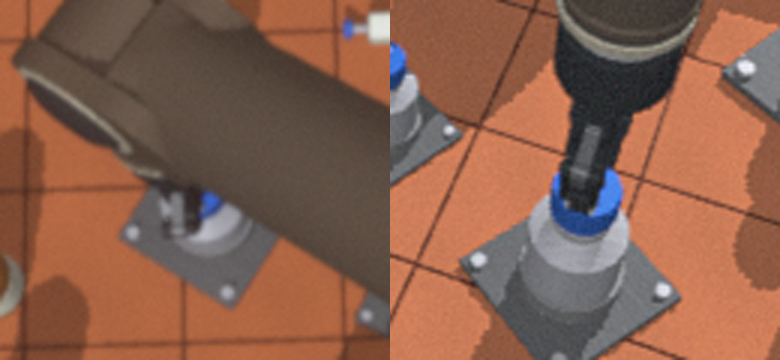

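The near finger is against the front of the cap at about (580,195). The opening reads about 44 mm with no pad force, so I'll close further and see where it stops.

```bash
python3 -m creep '[0,0,0,0,0,0,34, 0,0,0,0,0,0,34, 0,0,0,0,0,0,34, 0,0,0,0,0,0,34]' 50
```

```text
time_s: 6.47
position: [0.551, 0.1231, 0.1345]
tool_rot: [3.142, 0.0, -1.553]
ft_force: [0.0, 0.2, 0.1]
gripper_width: 0.4
finger_force: 0.0
```

Run:
```python
from h import *
a=r.snapshot("scene")
cv2.imwrite("pics/grip2.png",cv2.resize(a[200:280,290:380],(720,640)[0:1]+(600,),interpolation=2)[:,:,::-1])
T=np.linalg.inv(r.camera_params("scene")["cam_to_world"]);K=r.camera_params("scene")["mtx"]
for p in((.551,.123,.1345),(.576,.123,.118),(.568,.123,.118),(.568,.123,.15)):
    q=T[:3,:3]@p+T[:3,3];u=K@[q[0],-q[1],-q[2]];u=u/u[2];print(p,(u[0]-290)*8,(u[1]-200)*7.5)
```

```text
(0.551, 0.123, 0.1345) 360.580692268446 341.1616227265191
(0.576, 0.123, 0.118) 326.55297530599 440.15181488710823
(0.568, 0.123, 0.118) 335.4464509628283 417.7733333063991
(0.568, 0.123, 0.15) 347.911417337858 359.7797956241947
```

View pics/grip2.png

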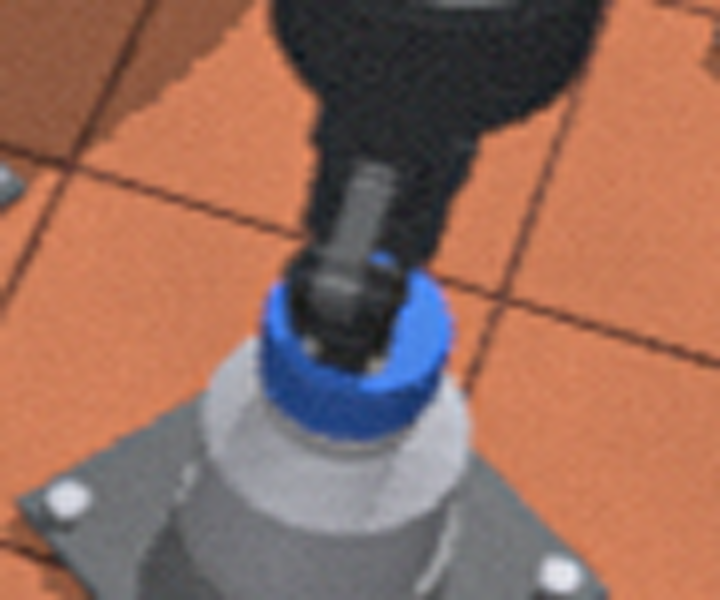

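The fingertips, at about (345,365), are in front of or above the cap's top face, not beside it. So the tips are higher than the reported TCP implies. I'll check against the start picture, which has the tips at about (160,78) and (208,78) at 1.4x.

Run:
```python
from h import *
from scipy.spatial.transform import Rotation as R
def proj(n,p):
    P=r.camera_params(n);T=np.linalg.inv(P["cam_to_world"]);q=T[:3,:3]@p+T[:3,3];u=P["mtx"]@[q[0],-q[1],-q[2]];return (u/u[2])[:2]
tcp=np.array([.2344,-.5789,.2089]);y=R.from_euler("xyz",[-3.140,0,.3848]).as_matrix()[:,1]
print(y)
for h in(-.02,.004,.017,.03):
    for s in(-.0425,.0425,.055,-.055):
        p=tcp+s*y-[0,0,h];print(h,s,*[np.round(proj(n,p)*1.4) for n in("scene","top")])
s=np.load("pics/scene0.npy");t=np.load("pics/top0.npy")
cv2.imwrite("pics/st.png",np.hstack([cv2.resize(s[0:75,80:170],(360,300),interpolation=2),cv2.resize(t[285:360,470:560],(360,300),interpolation=2)])[:,:,::-1])
```

```text
[ 0.37537329 -0.92687235 -0.00159265]
-0.02 -0.0425 [210.  86.] [746. 446.]
-0.02 0.0425 [168.  86.] [794. 424.]
-0.02 0.055 [162.  86.] [801. 420.]
-0.02 -0.055 [216.  86.] [739. 449.]
0.004 -0.0425 [213.  96.] [738. 445.]
0.004 0.0425 [172.  96.] [785. 423.]
0.004 0.055 [166.  96.] [792. 420.]
0.004 -0.055 [219.  96.] [732. 448.]
0.017 -0.0425 [215. 102.] [734. 444.]
0.017 0.0425 [174. 102.] [780. 423.]
0.017 0.055 [168. 102.] [787. 420.]
0.017 -0.055 [221. 102.] [728. 448.]
0.03 -0.0425 [217. 107.] [730. 444.]
0.03 0.0425 [176. 108.] [776. 423.]
0.03 0.055 [170. 108.] [783. 420.]
0.03 -0.055 [223. 107.] [724. 447.]
```

View pics/st.png

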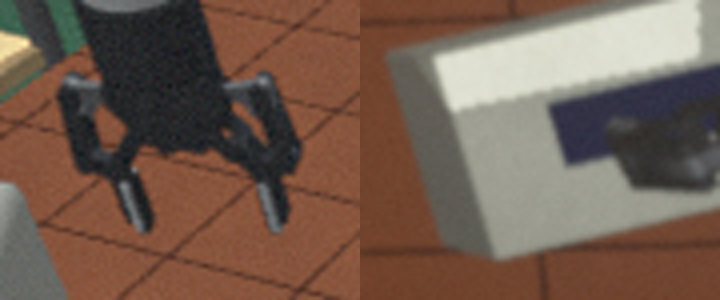

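The start picture has the open tips at 1.4x (163,81) and (209,80) in the scene view and (747,444) in the top view. Both views put the tips about 30 mm higher than the reported TCP implies, as does the last crop. So I'll reopen, go about 30 mm lower, and watch the force.

```bash
python3 -m creep '[0,0,0,0,0,0,85, 0,0,0,0,0,0,85, 0,0,0,0,0,0,85, 0,0,0,0,0,0,85, 0,0,0,0,0,0,85, 0,0,0,0,0,0,85, 0,0,0,0,0,0,85,0,0,0,0,0,0,85,0,0,0,0,0,-0.15,85,0,0,0,0,0,-0.15,85,0,0,0,0,0,-0.15,85,0,0,0,0,0,0,85]'
python3 -m creep '[0,0,0,0,0,-0.15,85, 0,0,0,0,0,-0.15,85, 0,0,0,0,0,-0.07,85, 0,0,0,0,0,0,85]'
```

```text
time_s: 7.52
position: [0.5503, 0.1226, 0.1148]
tool_rot: [3.14, -0.001, -1.553]
ft_force: [-1.6, 1.0, 0.0]
gripper_width: 0.997
finger_force: 0.0
time_s: 7.85
position: [0.5506, 0.1229, 0.1008]
tool_rot: [3.14, -0.0, -1.552]
ft_force: [0.5, -0.2, 0.1]
gripper_width: 0.996
finger_force: 0.0
```

```bash
python3 -m creep '[0,0,0,0,0,0,40, 0,0,0,0,0,0,40, 0,0,0,0,0,0,40, 0,0,0,0,0,0,40, 0,0,0,0,0,0,40, 0,0,0,0,0,0,40, 0,0,0,0,0,0,40, 0,0,0,0,0,0,40, 0,0,0,0,0,0,40]' 50
python3 - <<'E'
from h import *
a=r.snapshot("scene")
cv2.imwrite("pics/grip3.png",cv2.resize(a[195:285,285:390],(630,540),interpolation=2)[:,:,::-1])
print(r.state()["joint_pos"],r.state()["moment"])
E
```

```text
time_s: 8.6
position: [0.5489, 0.1233, 0.1024]
tool_rot: [3.139, -0.001, -1.552]
ft_force: [-9.5, -2.2, 10.3]
gripper_width: 0.563
finger_force: 50.1
[ 0.50511068  0.75605861 -1.20305969  1.80759362  0.77644073  1.15066658
  2.19825708] [-0.41080333  2.0356241  -0.05969098]
```

View pics/grip3.png

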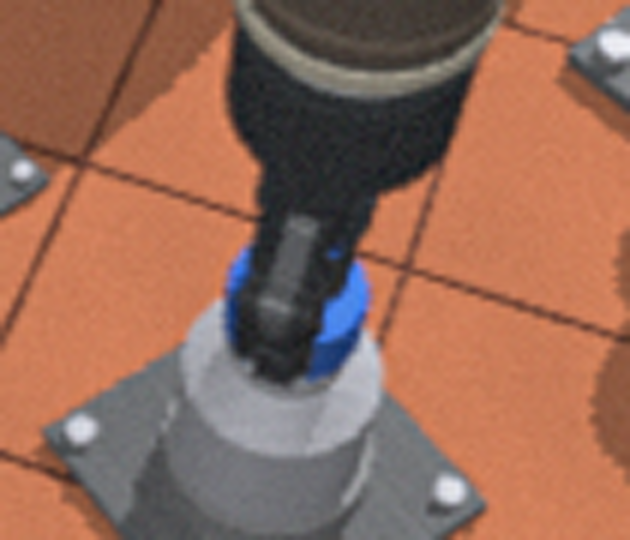

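The cap is gripped, with the near finger over its side at about (275,340). The small sideways force means the axis is about 1 mm toward -x. Now I'll turn it clockwise, following the thread down.

```bash
python3 -m creep '[0,0,-0.8,-0.05,0,0.01,40, 0,0,-1,0,0,0,40, 0,0,-1,0,0,0,40, 0,0,-1,0,0,-0.003,40, 0,0,-1,0,0,-0.003,40, 0,0,-1,0,0,-0.003,40, 0,0,-1,0,0,-0.003,40, 0,0,-1,0,0,-0.003,40, 0,0,-1,0,0,-0.003,40, 0,0,-1,0,0,-0.003,40, 0,0,-1,0,0,-0.003,40, 0,0,0,0,0,0,40]'
python3 -c "
from plant import r;s=r.state();print(s['joint_pos'],s['moment'])"
```

```text
time_s: 9.65
position: [0.55, 0.1224, 0.1017]
tool_rot: [-3.14, 0.001, -2.689]
ft_force: [3.2, -1.9, -1.4]
gripper_width: 0.567
finger_force: 52.0
[ 0.38022004  0.61621778 -0.95438742  1.8176053   0.58924014  1.01928567
  1.21204774] [-0.54200598 -0.70249993 -0.03134224]
```

```bash
python3 -m creep '[0,0,-1,0,0,-0.0025,40, 0,0,-1,0,0,-0.0025,40, 0,0,-1,0,0,-0.0025,40, 0,0,-1,0,0,-0.0025,40, 0,0,-1,0,0,-0.0025,40, 0,0,-1,0,0,-0.0025,40, 0,0,-1,0,0,-0.0025,40, 0,0,-1,0,0,-0.0025,40, 0,0,-1,0,0,-0.0025,40, 0,0,-1,0,0,-0.0025,40, 0,0,-1,0,0,-0.0025,40, 0,0,-1,0,0,-0.0025,40]'
python3 -c "
from plant import r;s=r.state();print(s['joint_pos'],s['moment'])"
python3 -m creep '[0,0,-1,0,0,-0.0025,40, 0,0,-1,0,0,-0.0025,40, 0,0,-1,0,0,-0.0025,40, 0,0,-1,0,0,-0.0025,40, 0,0,-1,0,0,-0.0025,40, 0,0,-1,0,0,-0.0025,40, 0,0,-1,0,0,-0.0025,40, 0,0,-1,0,0,-0.0025,40, 0,0,0,0,0,0,40]'
python3 -c "
from plant import r;s=r.state();print(s['joint_pos'],s['moment'])"
```

```text
time_s: 10.65
position: [0.5495, 0.1209, 0.1003]
tool_rot: [-3.14, 0.002, 2.341]
ft_force: [1.0, -7.3, 4.4]
gripper_width: 0.564
finger_force: 52.5
[ 0.19029726  0.51305475 -0.65944245  1.8304237   0.38819102  0.93040894
  0.12613352] [-1.54524775 -0.00480047  0.10492756]
time_s: 11.4
position: [0.5485, 0.1206, 0.0995]
tool_rot: [-3.14, 0.004, 1.501]
ft_force: [-3.4, -8.4, 7.7]
gripper_width: 0.566
finger_force: 52.8
[ 0.04791769  0.46971183 -0.46215968  1.84135756  0.2656313   0.89389766
 -0.60891225] [-1.74084506  0.63084513 -0.10010837]
```

```bash
python3 -m creep '[0,0,-1,-0.03,-0.05,0.01,40, 0,0,-1,0,0,-0.0025,40, 0,0,-1,0,0,-0.0025,40, 0,0,-1,0,0,-0.0025,40, 0,0,-1,0,0,-0.0025,40, 0,0,-1,0,0,-0.0025,40, 0,0,-1,0,0,-0.0025,40, 0,0,0,0,0,0,40]'
python3 -c "
from plant import r;s=r.state();print(s['joint_pos'],s['moment'])"
python3 -m creep '[0,0,-1,0,0,-0.0025,40, 0,0,-1,0,0,-0.0025,40, 0,0,-1,0,0,-0.0025,40, 0,0,-1,0,0,-0.0025,40, 0,0,-1,0,0,-0.0025,40, 0,0,0,0,0,0,40]'
python3 -c "
from plant import r;s=r.state();print(s['joint_pos'],s['moment'])"
```

```text
time_s: 12.07
position: [0.5475, 0.121, 0.0989]
tool_rot: [3.142, 0.001, 0.771]
ft_force: [-0.5, -2.5, 2.2]
gripper_width: 0.566
finger_force: 53.2
[-0.07710755  0.44368606 -0.29455441  1.85382589  0.16441857  0.8682404
 -1.2511025 ] [-0.38310648  0.05374201 -0.08637354]
time_s: 12.57
position: [0.5473, 0.1216, 0.0984]
tool_rot: [-3.141, 0.001, 0.25]
ft_force: [-1.9, -0.2, 1.1]
gripper_width: 0.565
finger_force: 53.2
[-0.16963637  0.4328597  -0.17487974  1.86072413  0.09620486  0.85682368
 -1.7123725 ] [-0.02925828  0.32185524 -0.10643083]
```

```bash
python3 -m creep '[0,0,-1,0,0,-0.0025,40, 0,0,-1,0,0,-0.0025,40, 0,0,-1,0,0,-0.0025,40, 0,0,-1,0,0,-0.0025,40, 0,0,0,0,0,0,40]'
python3 -c "
from plant import r;s=r.state();print(s['joint_pos'],s['moment'])"
```

```text
time_s: 12.98
position: [0.5473, 0.1222, 0.098]
tool_rot: [-3.141, 0.001, -0.167]
ft_force: [-1.1, 1.6, 1.3]
gripper_width: 0.563
finger_force: 53.2
[-0.24428157  0.42770909 -0.07895948  1.86611988  0.04234038  0.84975474
 -2.08167018] [ 0.4584779   0.32714622 -0.12683684]
```

```bash
python3 -m creep '[0,0,-1,0,0,-0.0025,40, 0,0,-1,0,0,-0.0025,40, 0,0,-1,0,0,-0.0025,40, 0,0,-1,0,0,-0.0025,40, 0,0,0,0,0,0,40]'
python3 -c "
from plant import r;s=r.state();print(s['joint_pos'],s['moment'])"
```

```text
time_s: 13.4
position: [0.5476, 0.1227, 0.0976]
tool_rot: [-3.141, 0.001, -0.584]
ft_force: [-1.6, 4.0, 0.5]
gripper_width: 0.565
finger_force: 53.2
[-0.31953392  0.42556653  0.01771387  1.87139462 -0.01149685  0.84435933
 -2.45082565] [ 1.03041067  0.15135836 -0.0735965 ]
```

```bash
python3 -m creep '[0,0,0,0,0,0,80, 0,0,0,0,0,0,80, 0,0,0,0,0,0,80, 0,0,0,0,0,0,80, 0,0,0,0,0,0,80, 0,0,1,0,0,0,80, 0,0,1,0,0,0,80, 0,0,1,0,0,0,80, 0,0,1,0,0,0,80, 0,0,1,0,0,0,80, 0,0,1,0,0,0,80, 0,0,1,0,0,0,80]' >/dev/null
python3 -m creep '[0,0,1,0,0,0,80, 0,0,1,0,0,0,80, 0,0,1,0,0,0,80, 0,0,1,0,0,0,80, 0,0,1,0,0,0,80, 0,0,1,0,0,0,80, 0,0,1,0,0,0,80, 0,0,1,0,0,0,80, 0,0,1,0,0,0,80, 0,0,1,0,0,0,80, 0,0,1,0,0,0,80, 0,0,1,0,0,0,80]'
python3 -m creep '[0,0,1,0,0,0,80, 0,0,1,0,0,0,80, 0,0,1,0,0,0,80, 0,0,0,0,0,0,80]'
```

```text
time_s: 15.4
position: [0.5479, 0.1208, 0.0976]
tool_rot: [3.141, 0.0, 1.407]
ft_force: [0.0, -0.3, 0.2]
gripper_width: 0.937
finger_force: 0.0
time_s: 15.73
position: [0.5479, 0.1206, 0.0976]
tool_rot: [-3.141, 0.0, 1.72]
ft_force: [-1.0, 0.1, -0.1]
gripper_width: 0.935
finger_force: 0.0
```

```bash
python3 -m creep '[0,0,0,0,0.02,0,40, 0,0,0,0,0,0,40, 0,0,0,0,0,0,40, 0,0,0,0,0,0,40, 0,0,0,0,0,0,40, 0,0,0,0,0,0,40, 0,0,0,0,0,0,40, 0,0,0,0,0,0,40]' 50
python3 -m creep '[0,0,-1,0,0,-0.0025,40, 0,0,-1,0,0,-0.0025,40, 0,0,-1,0,0,-0.0025,40, 0,0,-1,0,0,-0.0025,40, 0,0,0,0,0,0,40]'
python3 -c "
from plant import r;s=r.state();print(s['joint_pos'],s['moment'])"
```

```text
time_s: 16.4
position: [0.5486, 0.122, 0.0983]
tool_rot: [3.14, 0.0, 1.714]
ft_force: [1.4, -1.8, 5.8]
gripper_width: 0.568
finger_force: 51.0
time_s: 16.82
position: [0.5486, 0.122, 0.0979]
tool_rot: [3.14, -0.001, 1.29]
ft_force: [2.0, -1.3, 5.9]
gripper_width: 0.565
finger_force: 50.9
[ 0.01187003  0.46210189 -0.41425607  1.84755352  0.23618049  0.87824354
 -0.79572107] [-0.15795626 -0.40561947 -0.08468392]
```

```bash
python3 -m creep '[0,0,-1,0,0,-0.0025,40, 0,0,-1,0,0,-0.0025,40, 0,0,-1,0,0,-0.0025,40, 0,0,-1,0,0,-0.0025,40, 0,0,0,0,0,0,40]'
python3 -c "
from plant import r;s=r.state();print(s['moment'])"
```

```text
time_s: 17.23
position: [0.5487, 0.122, 0.0975]
tool_rot: [3.139, -0.001, 0.877]
ft_force: [3.2, -2.2, 6.0]
gripper_width: 0.564
finger_force: 51.2
[-0.42708882 -0.45188224  1.18212105]
```

```bash
python3 -m creep '[0,0,-1,0,0,-0.0025,40, 0,0,-1,0,0,-0.0025,40, 0,0,-1,0,0,-0.0025,40, 0,0,0,0,0,0,40]'
python3 -c "
from plant import r;s=r.state();print(s['moment'])"
```

```text
time_s: 17.57
position: [0.5487, 0.1219, 0.0971]
tool_rot: [3.14, -0.002, 0.56]
ft_force: [1.8, -2.1, 5.6]
gripper_width: 0.564
finger_force: 54.2
[-0.31857427 -0.46289028  0.47233645]
```

```bash
python3 -m creep '[0,0,0,0,0,0,40, 0,0,0,0,0,0,40, 0,0,-0.5,0,0,0,40, 0,0,-0.5,0,0,0,40, 0,0,0,0,0,0,40]' 80
python3 -c "
from plant import r;s=r.state();print(s['moment'])"
python3 -m creep '[0,0,-0.5,0,0,0,40, 0,0,-0.5,0,0,0,40, 0,0,0,0,0,0,40]'
python3 -c "
from plant import r;s=r.state();print(s['moment'])"
```

```text
time_s: 17.98
position: [0.5487, 0.1219, 0.0973]
tool_rot: [3.139, -0.002, 0.464]
ft_force: [1.5, -2.7, 7.7]
gripper_width: 0.555
finger_force: 81.1
[-0.59445634 -0.46624803  2.52615394]
time_s: 18.23
position: [0.5527, 0.1233, 0.0978]
tool_rot: [3.141, -0.01, 0.353]
ft_force: [15.8, 3.7, -3.8]
gripper_width: 0.554
finger_force: 92.2
[ 0.43785672 -3.056649   -0.10301533]
```

The torque reached 2.5 N m and then the pads slipped, so the cap is home. Now I'll release, rise and shut the fingers.

```bash
python3 -m creep '[0,0,0,0,0,0,80, 0,0,0,0,0,0,80, 0,0,0,0,0,0,80, 0,0,0,0,0,0,80, 0,0,0,0,0,0,80, 0,0,0,0,0,0,80, 0,0,0,0,0,0.3,80, 0,0,0,0,0,0.4,80, 0,0,0,0,0,0.4,80, 0,0,0,0,0,0.4,80, 0,0,0,0,0,0.4,80, 0,0,0,0,0,0.4,0]' 30
python3 -m creep '[0,0,0,0,0,0,0, 0,0,0,0,0,0,0, 0,0,0,0,0,0,0, 0,0,0,0,0,0,0, 0,0,0,0,0,0,0, 0,0,0,0,0,0,0, 0,0,0,0,0,0,0, 0,0,0,0,0,0,0, 0,0,0,0,0,0,0, 0,0,0,0,0,0,0, 0,0,0,0,0,0,0]'
python3 - <<'E'
from h import *
im=r.snapshot("scene");w=(312,222,356,266)
cv2.imwrite("pics/home.png",cv2.resize(im[170:290,265:405],(700,600),interpolation=2)[:,:,::-1])
b1=r.snapshot("top");cv2.imwrite("pics/home_top.png",b1[:,:,::-1])
E
```

```text
time_s: 19.23
position: [0.5478, 0.1219, 0.1904]
tool_rot: [3.142, -0.001, 0.354]
ft_force: [-0.3, 0.1, -0.6]
gripper_width: 0.817
finger_force: 0.0
time_s: 20.15
position: [0.5478, 0.1219, 0.1885]
tool_rot: [3.142, -0.0, 0.353]
ft_force: [0.4, -0.6, 0.1]
gripper_width: 0.001
finger_force: 0.0
```

View pics/home.png

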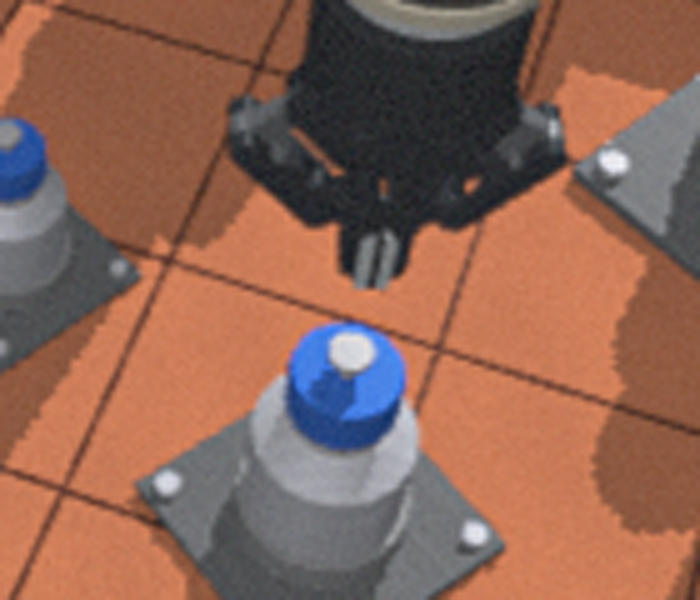

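The cap sits low on the flange with the button at about (352,350). The shut fingers are directly above it, tip at about (372,285), and clear of it. Now down to the plunger.

```bash
python3 -m creep '[0,0,0,0.02,0,-0.25,0, 0,0,0,0,0,-0.25,0, 0,0,0,0,0,-0.25,0, 0,0,0,0,0,-0.2,0, 0,0,0,0,0,-0.05,0, 0,0,0,0,0,-0.05,0, 0,0,0,0,0,0,0]'
```

```text
time_s: 20.83
position: [0.5484, 0.1219, 0.146]
tool_rot: [-3.141, 0.001, 0.353]
ft_force: [0.1, -0.7, -0.3]
gripper_width: 0.001
finger_force: 0.0
```

```bash
python3 -m creep '[0,0,0,0,0,-0.05,0, 0,0,0,0,0,-0.05,0, 0,0,0,0,0,0,0]'
```

```text
time_s: 21.08
position: [0.5486, 0.1218, 0.1425]
tool_rot: [3.142, -0.0, 0.353]
ft_force: [-0.6, 0.7, 0.4]
gripper_width: -0.001
finger_force: 0.0
```

```bash
python3 -m creep '[0,0,0,0,0,-0.05,0, 0,0,0,0,0,-0.05,0, 0,0,0,0,0,0,0]' | grep -E "posi|force"
python3 -m creep '[0,0,0,0,0,-0.05,0, 0,0,0,0,0,0,0]' | grep -E "posi|force"
```

```text
position: [0.5484, 0.1219, 0.1382]
ft_force: [-0.1, 0.1, -0.4]
finger_force: 0.0
position: [0.5484, 0.1219, 0.1362]
ft_force: [-0.5, 0.0, -0.4]
finger_force: 0.0
```

```bash
python3 -m creep '[0,0,0,0,0,-0.05,0, 0,0,0,0,0,0,0]' | grep -E "posi|ft_force"
python3 -m creep '[0,0,0,0,0,-0.05,0, 0,0,0,0,0,0,0]' | grep -E "posi|ft_force"
python3 -m creep '[0,0,0,0,0,-0.05,0, 0,0,0,0,0,0,0]' | grep -E "posi|ft_force"
```

```text
position: [0.5484, 0.1218, 0.1342]
ft_force: [0.1, -0.1, 0.0]
position: [0.5484, 0.1218, 0.1322]
ft_force: [-0.9, -0.8, 0.0]
position: [0.5487, 0.1219, 0.1304]
ft_force: [-0.1, 0.3, 0.9]
```

```bash
python3 -m creep '[0,0,0,0,0,-0.05,0, 0,0,0,0,0,0,0]' | grep -E "posi|ft_force"
python3 -m creep '[0,0,0,0,0,-0.05,0, 0,0,0,0,0,0,0]' | grep -E "posi|ft_force"
python3 -m creep '[0,0,0,0,0,-0.05,0, 0,0,0,0,0,0,0]' | grep -E "posi|ft_force"
```

```text
position: [0.5487, 0.1219, 0.1285]
ft_force: [-0.4, -0.4, 3.9]
position: [0.5487, 0.1219, 0.1265]
ft_force: [-0.6, -0.9, 4.0]
position: [0.5487, 0.1219, 0.1244]
ft_force: [-1.0, -1.0, 4.9]
```

```bash
python3 -m creep '[0,0,0,0,0,-0.05,0, 0,0,0,0,0,0,0]' | grep -E "posi|ft_force"
python3 -m creep '[0,0,0,0,0,-0.03,0, 0,0,0,0,0,0,0]' | grep -E "posi|ft_force"
```

```text
position: [0.5488, 0.122, 0.1234]
ft_force: [-2.1, -1.1, 10.0]
position: [0.5489, 0.122, 0.1231]
ft_force: [-6.5, -1.5, 18.1]
```

The plunger is on its stop: 18 N and no further travel. I'll hold, then retract straight up.

```bash
python3 -m creep '[0,0,0,0,0,0,0, 0,0,0,0,0,0,0, 0,0,0,0,0,0,0, 0,0,0,0,0,0,0]' | grep -E "time|posi|ft_force"
python3 -m creep '[0,0,0,0,0,0.3,0, 0,0,0,0,0,0.6,0, 0,0,0,0,0,0.6,0, 0,0,0,0,0,0.6,0, 0,0,0,0,0,0.6,0, 0,0,0,0,0,0.6,0,0,0,0,0,0,0,0,0,0,0,0,0,0,0]'
python3 - <<'E'
from h import *
a=r.snapshot("scene");b=r.snapshot("top")
cv2.imwrite("pics/end.png",np.hstack([cv2.resize(a,(400,300)),cv2.resize(a[200:290,280:400],(400,300),interpolation=2)])[:,:,::-1])
E
```

```text
time_s: 23.17
position: [0.549, 0.122, 0.1231]
ft_force: [-5.6, -1.3, 17.8]
time_s: 23.83
position: [0.5492, 0.1221, 0.2543]
tool_rot: [3.141, -0.002, 0.353]
ft_force: [-0.4, -0.3, -0.9]
gripper_width: -0.0
finger_force: 0.0
```

View pics/end.png

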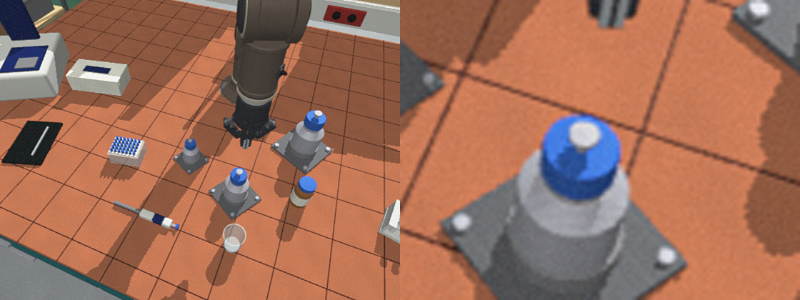

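The plunger has sprung back, with the button at about (583,133), the cap is seated and the bystanders are where they were. I'll hand in.

```bash
python3 -c "
from plant import r;print(r.sign_off())"
```

```text
the job is handed in; nothing more can be done
None
```

I screwed the cap home to its hard stop (2.5 N m at the wrist before the pads slipped), then held the vent plunger on its stop at 18 N for about half a second and let it spring back; the other things on the bench looked unmoved, and I handed the job in at about 24 s.

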